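# Set the niche stop valve two turns open and keep hold of it

### The job

The tall brown jar is in the way of the red valve wheel: stand it upright on the bamboo tray first, leaving the yellow cup, the tin and the amber bottle where they are and not dropping or knocking over the jar. Then close the valve by its black crank handle, clockwise seen from above, until it meets its stop, and back it off exactly two full turns anticlockwise. Finish with the gripper still closed on the crank handle, holding it there.

Things in the scene. Friction and masses are not known exactly. Their poses are not given: they have to be found in the camera images.
- jar: Loose closed jar, brown with a white cap and paper label, round, 52 mm across, 150 mm tall, about 0.3 kg, standing upright close beside the valve wheel (its axis 90 to 110 mm from the valve's axis) within the sweep of a gripper that cranks the handle. Origin at the centre of its underside, z up.
- tray: Loose bamboo tray, 190 mm (its x) by 150 mm (its y), rim 20 mm high, walls and floor 6 mm thick, about 0.6 kg, left or right of the valve. Origin at the centre of its underside: the inner floor lies 6 mm above it.
- valve_axis (a point): Point on the vertical turning axis of the valve wheel, at the height of the handle's foot (77 mm above the table, 67 mm above the glass shelf). The valve is fixed: a brass angle valve with a red spoked wheel 110 mm across, whose rim's top lies 5 mm below this point. Its x axis points along the copper supply pipe into the back of the niche.
- crank_handle: Black round upright handle, 18 mm across and 42 mm tall, on the rim of the red wheel, 50 mm from the valve axis. It spins freely on its own pin, so the wheel can be cranked by a gripper that holds it and does not turn. Origin at the centre of its underside; its top is 42 mm above.
- valve_wheel (a joint): Turn of the valve wheel in rad: 0 closed on its hard stop, growing as it opens anticlockwise seen from above; one turn is 6.283. Starts 2 to 6.5 open; it can open about four turns. At 0 the handle lies on the minus x side of point valve_axis (away from the supply pipe), and each full turn brings it back there. It stays where it is left; cranking takes about 2 to 4 N at the handle.
- cup: Yellow melamine cup, 76 mm across, 85 mm tall, upright. Leave alone. Origin under its centre.
- tin: Round lidded aluminium tin, 88 mm across, 78 mm tall. Leave alone. Origin under its centre.
- bottle: Amber bottle with a black cap, 48 mm across, 130 mm tall. Leave alone. Origin under its centre.

How it is judged:
By the outcome, as a careful person would: the job done as asked, in the order asked, and still so for the second after the job is handed in, while the arm keeps its last pose, push and grip.
It also fails if it takes over 72 s, if anything falls off the work surface, if the arm or the gripper's body presses on something with over 40 N, if the wrist force passes 120 N, or if a joint passes its speed limit or range.

### The arm

A 6-joint arm with a two-finger parallel gripper is mounted at the origin on the work surface. World frame = base frame: x ahead of the robot, y to its left, z up, the work surface at z = 0. Lengths are in m, angles in rad, forces in N, time in s.
With the tool pointing down it reaches from about 0.3 to 0.875 m from the base axis. Payload 6.4 kg.
Tool frame: the origin (TCP) lies between the finger pads; the fingertips stand 8 mm ahead of it and the grasp point (between the pads) lies 11 mm behind it; z points along the fingers, y is the direction in which the jaws open and shut (so a half turn about z gives the same grasp; the last joint's range is limited). The gripper opens to 85 mm and grips with 20 to 120 N. Pads are 22 mm wide; open, the fingers measure 114 mm over their backs; the gripper's body (76 mm by 85 mm) begins 54 mm behind the grasp point. The pads swing forward as they close: fully open they stand 13 mm farther back than shut.
Start: joints at [1.067, 0.181, 1.607, -0, 1.354, -0.206], TCP at [0.169, 0.55, 0.239] pointing down, gripper open.
Joint ranges: [-2.99, 2.99], [-0.89, 2.07], [0.3, 2.58], [-1.14, 4.28], [0, 2.63], [-3.12, 3.12]. Speed limits (rad/s): [2.57, 2.57, 3.01, 3.14, 3.14, 3.14].

### API

Orientations are given as a unit quaternion [w, x, y, z].
In Python, from bench import monitor, viewer, workorder, spotter gives the robot as it stands. The module is installed in compiled form; this text tells all that it offers.
- The arm moves only by the tool move_arm, never from a script. Its argument "motion" is a list of rows, each a list of 3 entries, a list of its own where there are three numbers: the shift along the tool's x, y, z in units of 60 mm (1.0 is 60 mm), then the turn, a rotation vector about the tool's x, y, z in units of 8 degrees (1.0 is 8 degrees), then the opening in per cent of the stroke, from 0 (shut) to 100 (fully open). In form: [[[dx, dy, dz], [rx, ry, rz], grip], ...]. A call has 1 to 10 rows; each row is the pose to reach, as a shift and turn from the pose commanded when the call began, along the tool's axes at that moment; what a row does not reach only later rows make up. A row lasts 1/8 s, in which the tool goes at most 62.5 mm and 10.7 degrees, less where a joint would pass 70% of its speed; a pose out of reach is approached as far as the arm can. A call with a gripper value outside its range is refused whole. The fingers move at their own pace and stop on an object; the grip force is fixed at half the most. Time passes only in rows, so rows that repeat a pose let the fingers close. It gives the time, the measured TCP pose, the force and the opening at its end, in the units of the state.
- monitor.get_obs(): the state, without advancing time (a new reading comes with each control period).
- viewer.camera(name): name is "scene" or "top"; returns the picture (384x512x3 uint8, blue, green, red); there is no depth.
- viewer.calibration(name): a dict with "fovy" (degrees; the focal length in pixels is half the picture's height over the tangent of half this angle, whatever the lens; pixels are square), "cx", "cy" (the principal point, pixels), "extrinsics" (4x4, takes a point from camera to world coordinates). Camera axes: x right, y down, z forward; pixel columns grow to the right and rows downward; lengths in m; the calibration is good to about 2 mm. A picture is of the moment at which its call begins. calibration takes no time and is no camera call.
- workorder.hand_in(): hands the job in, once; it reports no verdict.
Trained networks look in the newest picture that a camera, given by its name, has taken for a name from the list of things; names that differ only in an ending like _2 or _b are one class to them, and where a whole thing is asked for, a point or a joint stands for the part that bears it (a point fixed in the world has none). Each returns a list of dicts, best first, with "score" (0 to 1); they miss things now and then, are a little off and sometimes report something else, mostly with a low value. They report only what shows in the picture. A call takes as long as a camera call.
- spotter.search_frame(camera, name): "centre" ([column, row] as shares, 0 to 1, of the picture: columns of its width, rows of its height, amid what is visible of it).
- spotter.outline_of(camera, name): "region" (384x512 bool, what is visible of it) and "centre" ([column, row] as shares, 0 to 1, of the picture: columns of its width, rows of its height, amid what is visible of it).
The state is a dict: "time_s": time; "q": joint angles; "dq": joint speeds; "joint_efforts": joint torques, N m; "eef_pos": TCP position; "eef_rot": TCP orientation; "wrist_force": force on the tool from outside, world axes, zero at the start; "torque": the same for the moment, N m; "opening": opening from 0.0 (shut) to 1.0 (fully open).
Only numpy, scipy, OpenCV 4.12 (cv2) and the standard library are available. Lean on these libraries where they do the work, as an engineer would, in place of code of your own. Each camera call takes 0.05 s, during which the arm holds its last target. There are 200 camera calls.

## Working session

There is one attempt and no reset: what is moved stays moved. The work goes in short steps, Python scripts to look and compute and a tool call to move; the robot and the scene stay as the last step left them, time stands still between calls to the robot, and variables do not carry over. Pictures are saved under pics/ and viewed, about 8 in all and at most 12, crops included, and the job is handed in when it is done.

Besides the shell and the picture viewer there is one more tool, called after "Call:" in YAML: its name, and indented under it one key for each argument. move_arm: Moves the arm, as the interface text tells. Its arguments: {"type":"object","properties":{"motion":{"type":"array","items":{"type":"array"}}},"required":["motion"]}

```bash
mkdir -p pics; python3 - <<'E'
from bench import monitor, viewer, workorder, spotter
import cv2, numpy as np
print(monitor.get_obs())
for c in ("scene","top"):
    im=viewer.camera(c); cv2.imwrite(f"pics/{c}0.png",im)
    k=viewer.calibration(c); print(c,k)
    for n in ("jar","tray","valve_axis","crank_handle","valve_wheel","cup","tin","bottle"):
        r=spotter.search_frame(c,n)
        print(n,[(round(d["score"],2),round(d["centre"][0]*512,1),round(d["centre"][1]*384,1)) for d in r[:3]])
E
```

```text
{'time_s': 0.0, 'q': array([ 1.06668450e+00,  1.81539242e-01,  1.60802106e+00, -1.40240938e-05,
        1.35380749e+00, -2.06284516e-01]), 'dq': array([ 0.00082127, -0.00153901, -0.0008728 , -0.00133912,  0.00035786,
       -0.00016231]), 'joint_efforts': array([-1.04422863e-03, -4.44874370e+01, -3.51328182e+01, -4.41444172e-04,
        9.38254700e-03,  5.51962273e-06]), 'eef_pos': array([0.16843854, 0.54920233, 0.23837885]), 'eef_rot': array([-3.02256134e-04,  1.48362344e-01,  9.88932671e-01, -8.34544947e-04]), 'wrist_force': array([-0.03995161,  0.00683373, -0.35456973]), 'torque': array([0.0099659 , 0.03347284, 0.00606883]), 'opening': 1.000494356985633}
scene {'fovy': 45.71305907541105, 'cx': 251.9436355791839, 'cy': 190.76612018364, 'extrinsics': array([[-0.64854553,  0.52246622, -0.55355014,  1.29845888],
       [ 0.76108646,  0.45625099, -0.46106662,  0.60930162],
       [ 0.01166606, -0.72032221, -0.6935415 ,  0.95450769],
       [ 0.        ,  0.        ,  0.        ,  1.        ]])}
jar [(0.56, 278.2, 165.1)]
tray [(0.95, 349.4, 235.4), (0.55, 143.6, 150.8)]
valve_axis [(0.68, 246.2, 195.3)]
crank_handle [(0.5, 238.8, 188.8)]
valve_wheel [(0.68, 242.7, 186.5)]
cup [(0.88, 183.7, 134.5)]
tin [(0.64, 145.2, 150.1)]
bottle [(0.58, 324.6, 267.7)]
top {'fovy': 49.48186071439262, 'cx': 255.46424908020316, 'cy': 195.4659352108624, 'extrinsics': array([[-0.01135482, -0.9864063 ,  0.16393192,  0.40491972],
       [-0.99986853,  0.01309824,  0.00955795,  0.00349129],
       [-0.01157524, -0.16380184, -0.98642535,  1.22117236],
       [ 0.        ,  0.        ,  0.        ,  1.        ]])}
jar [(0.64, 251.9, 239.3)]
tray [(0.75, 155.4, 229.1)]
valve_axis [(0.94, 260.9, 196.6)]
crank_handle [(0.54, 256.7, 181.6)]
valve_wheel [(0.72, 257.6, 200.8), (0.71, 142.2, 154.9)]
cup [(0.91, 371.2, 217.8)]
tin [(0.57, 381.1, 159.4)]
bottle [(0.58, 141.0, 156.6)]
```

View pics/scene0.png

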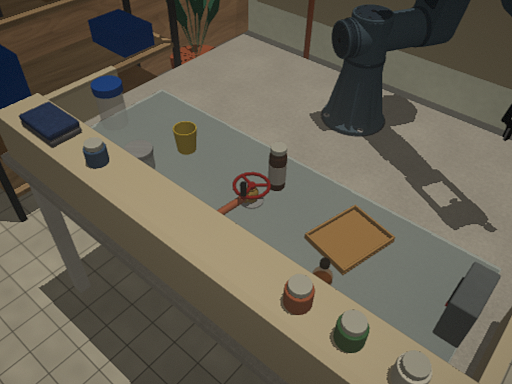

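View pics/top0.png

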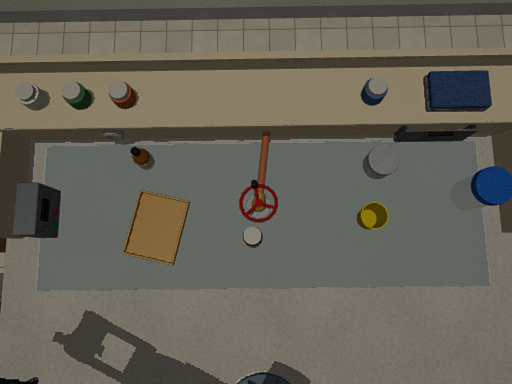

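The top view has +x pointing up and +y pointing left. The jar cap is at about (252,236), on the robot side of the wheel, whose centre is at (259,203). The handle is at about (255,184), on the pipe side. The tray is at (157,228) on the left, with the bottle behind it at (141,157). The cup and tin are far off to the right. In the scene view the jar stands upright at (278,168).

```bash
cat > h.py <<'E'
from bench import monitor, viewer, spotter
import cv2, numpy as np
W,H=512,384
def K(c):
    k=viewer.calibration(c); return H/2/np.tan(np.radians(k["fovy"])/2),k["cx"],k["cy"],np.array(k["extrinsics"])
def ray(c,u,v,z):
    f,cx,cy,E=K(c); d=E[:3,:3]@np.array([(u-cx)/f,(v-cy)/f,1.]); o=E[:3,3]; return o+d*(z-o[2])/d[2]
def proj(c,p):
    f,cx,cy,E=K(c); q=E[:3,:3].T@(np.atleast_2d(p)-E[:3,3]).T; return np.c_[f*q[0]/q[2]+cx,f*q[1]/q[2]+cy]
def cyl(p,r,h,z0,n=24):
    t=np.linspace(0,2*np.pi,n); return [np.c_[p[0]+r*np.cos(t),p[1]+r*np.sin(t),np.full(n,z)] for z in (z0,z0+h)]
def fit(c_masks,shape,x0):
    """fit parameters so hull of projected shape(x) matches masks (IoU), Nelder-Mead"""
    from scipy.optimize import minimize
    def cost(x):
        s=0
        for c,m in c_masks.items():
            q=cv2.convexHull((proj(c,shape(x))*16*4).astype(np.int32))
            a=np.zeros((H*4,W*4),np.uint8); cv2.fillPoly(a,[q],1,shift=4)
            s+=1-(a&m).sum()/max(1,(a|m).sum())
        return s
    r=minimize(cost,x0,method="Nelder-Mead",options=dict(initial_simplex=np.array([x0]+[np.array(x0)+d for d in np.eye(len(x0))*[.01,.01,.1][:len(x0)]]),xatol=2e-4,fatol=1e-4)); return r.x,r.fun
def mask(c,n,i=0):
    r=spotter.outline_of(c,n)
    return cv2.resize(r[i]["region"].astype(np.uint8),(W*4,H*4),interpolation=cv2.INTER_NEAREST) if len(r)>i else None
def draw(c,pts_list,fn,box,s):
    im=viewer.camera(c); x0,y0,x1,y1=box
    im=cv2.resize(im[y0:y1,x0:x1],None,fx=s,fy=s,interpolation=cv2.INTER_CUBIC)
    for i,p in enumerate(pts_list):
        q=((proj(c,p)+0.5-[x0,y0])*s).astype(np.int32); cv2.polylines(im,[q],False,[(0,255,0),(255,255,0),(255,0,255)][i%3],1)
    cv2.imwrite(fn,im)
E
python3 - <<'E'
from h import *
for c in("scene","top"): viewer.camera(c)
M={n:{c:mask(c,n) for c in("scene","top")} for n in("jar","tray","crank_handle","valve_wheel","cup","tin","bottle")}
for n in M: print(n,[None if m is None else int(m.sum()/16) for m in M[n].values()])
g=0.01
def ok(n): return {c:m for c,m in M[n].items() if m is not None}
def C(r,h,z): return lambda x: np.vstack(cyl(x,r,h,z))
res={}
for n,r,h,z in(("jar",.026,.15,g),("crank_handle",.009,.042,.077),("cup",.038,.085,g),("tin",.044,.078,g),("bottle",.024,.13,g)):
    m=ok(n)
    if not m: continue
    y,x=np.nonzero(m["top"] if "top" in m else m["scene"]); c="top" if "top" in m else "scene"
    x0=ray(c,x.mean()/4,y.mean()/4,z+h*.7)[:2]
    res[n]=fit(m,C(r,h,z),x0); print(n,x0,res[n])
    for c in m: print("   ",c,fit({c:m[c]},C(r,h,z),x0))
def T(x):
    R=np.array([[np.cos(x[2]),-np.sin(x[2])],[np.sin(x[2]),np.cos(x[2])]])
    b=np.array([[-.095,-.075],[.095,-.075],[.095,.075],[-.095,.075],[-.095,-.075]])@R.T+x[:2]
    return np.vstack([np.c_[b,np.full(5,z)] for z in(g,g+.02)])
y,x=np.nonzero(M["tray"]["top"]); x0=list(ray("top",x.mean()/4,y.mean()/4,.03)[:2])
for a in(0,1.4,-.15,1.7): print("tray",fit(ok("tray"),T,x0+[a]))
# wheel: red pixels
im=viewer.camera("top"); b,gg,r=[im[...,i].astype(int) for i in range(3)]
m=((r>90)&(gg<45)&(b<45)).astype(np.uint8); m[:170]=0;m[230:]=0;m[:,:230]=0;m[:,290:]=0
v,u=np.nonzero(m); hull=cv2.convexHull(np.c_[u,v].astype(np.float32)); e=cv2.fitEllipse(hull); print("wheel px",e,ray("top",*e[0],.068))
im=viewer.camera("scene"); b,gg,r=[im[...,i].astype(int) for i in range(3)]
m=((r>90)&(gg<45)&(b<45)).astype(np.uint8); m[:165]=0;m[205:]=0;m[:,:225]=0;m[:,280:]=0
v,u=np.nonzero(m); hull=cv2.convexHull(np.c_[u,v].astype(np.float32)); e=cv2.fitEllipse(hull); print("wheel px",e,ray("scene",*e[0],.068))
E
```

```text
jar [648, 1431]
tray [3455, 3503]
crank_handle [78, 43]
valve_wheel [655, 686]
cup [660, 694]
tin [548, 1500]
bottle [334, 380]
jar [0.60098097 0.00135924] (array([0.59323561, 0.00622261]), np.float64(1.7386339872014722))
    scene (array([0.60098097, 0.00135924]), np.float64(1.0))
    top (array([0.59323561, 0.00622261]), np.float64(0.7386339872014722))
crank_handle [0.62067247 0.01811856] (array([0.62397003, 0.01674029]), np.float64(0.5114896716369596))
    scene (array([0.62540464, 0.01619293]), np.float64(0.2214597629444791))
    top (array([0.62233843, 0.01831082]), np.float64(0.21281464530892447))
cup [ 0.53391617 -0.3098884 ] (array([ 0.5333145, -0.3115099]), np.float64(0.2994719914251369))
    scene (array([ 0.52975724, -0.31513987]), np.float64(0.14043800374501347))
    top (array([ 0.53563032, -0.31244225]), np.float64(0.1512322057247819))
tin [0.61330559 0.00140052] (array([ 0.57321282, -0.00409509]), np.float64(1.5359067118226601))
    scene (array([0.61330559, 0.00140052]), np.float64(1.0))
    top (array([ 0.57321282, -0.00409509]), np.float64(0.5359067118226601))
bottl
[... 173 characters left out ...]
op (array([0.70252566, 0.32855154]), np.float64(0.26344542916110236))
tray (array([ 0.51613511,  0.30157206, -0.23684947]), np.float64(0.06336157966297651))
tray (array([0.51589676, 0.30055266, 1.65462745]), np.float64(0.5664561316125656))
tray (array([ 0.51605486,  0.30142093, -0.2367992 ]), np.float64(0.06356869463045256))
tray (array([0.51574716, 0.30096717, 1.63976266]), np.float64(0.5662181625047863))
wheel px ((258.1816711425781, 200.59881591796875), (37.07691955566406, 44.06747055053711), 0.670420229434967) [0.58189481 0.00722215 0.068     ]
wheel px ((251.3015594482422, 185.0546417236328), (25.141529083251953, 37.076881408691406), 92.07997131347656) [0.57427314 0.00339025 0.068     ]
```

```bash
cat > ov.py <<'E'
from h import *
ax=np.array([.5745,.0045]); jar=ray("top",252.5,236,.16)[:2]; print("jar",jar, np.hypot(*(jar-ax)), "axis top", ray("top",258.5,203,.068))
print("pipe", ray("top",265.5,135,.05), ray("top",261,185,.05))
L=cyl(ax,.055,0,.072)[:1]+cyl(ax,.05,0,.077)[:1]+cyl([.624,.0167],.009,.042,.077)+cyl(jar,.026,.15,.01)
draw("top",L,"pics/ovt.png",(215,160,305,260),6)
draw("scene",L,"pics/ovs.png",(210,130,310,220),6)
a,b=cv2.imread("pics/ovt.png"),cv2.imread("pics/ovs.png")
a=cv2.resize(a,(360,400)); b=cv2.resize(b,(440,396)); b=cv2.copyMakeBorder(b,0,4,0,0,0)
cv2.imwrite("pics/ov.png",np.hstack([a,b]))
E
python3 ov.py
```

```text
jar [0.47696873 0.02249147] 0.0991768204258299 axis top [0.57508911 0.00641623 0.068     ]
pipe [ 0.7780772  -0.01648728  0.05      ] [ 0.62969591 -0.00134322  0.05      ]
```

View pics/ov.png

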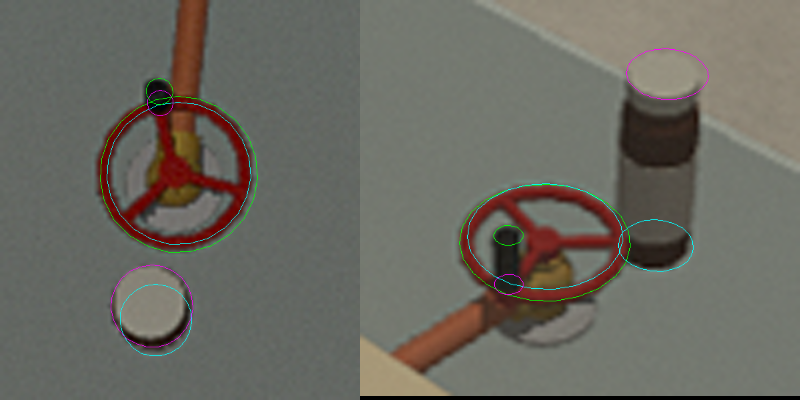

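The overlay matches within about 2 mm. In crop pixels, the wheel ring lies on the rim, the handle top is at (159,90) and the cap is at (150,302). The numbers I'll use:

| Item | Position (m) |
|---|---|
| Jar | (0.479, 0.023) |
| Valve axis | (0.5745, 0.006) |
| Handle | (0.624, 0.017) |
| Tray | (0.516, 0.301) |

With the handle on the pipe side, θ is about 3.3 rad.

```bash
cat > mv.py <<'E'
import sys,numpy as np
from scipy.spatial.transform import Rotation as Ro
from bench import monitor
def to(*p):
    o=monitor.get_obs(); q=o["eef_rot"]; R=Ro.from_quat([q[1],q[2],q[3],q[0]]).as_matrix()
    return np.round(R.T@(np.array(p)-o["eef_pos"])/.06,3)
if __name__=="__main__":
    o=monitor.get_obs(); print(o["time_s"],o["eef_pos"].round(4),o["wrist_force"].round(2),round(o["opening"],3))
    a=list(map(float,sys.argv[1:]))
    for i in range(0,len(a),3): print(a[i:i+3],to(*a[i:i+3]))
E
python3 mv.py .479 .023 .239 .479 .023 .109; python3 -c "
from h import *
from scipy.spatial.transform import Rotation as Ro
q=monitor.get_obs()['eef_rot'];print(Ro.from_quat([q[1],q[2],q[3],q[0]]).as_matrix().round(4))"
```

```text
1.9 [0.1687 0.5497 0.2393] [-0.25  0.88  0.01] 0.996
[0.479, 0.023, 0.239] [-7.520e+00 -6.874e+00  5.000e-03]
[0.479, 0.023, 0.109] [-7.52  -6.874  2.171]
[[-9.560e-01  2.934e-01 -0.000e+00]
 [ 2.934e-01  9.560e-01 -0.000e+00]
 [ 0.000e+00 -1.000e-04 -1.000e+00]]
```

Call:
move_arm:
  motion:
    - [[-0.6,-0.55,0],[0,0,0],100]
    - [[-1.4,-1.28,0],[0,0,0],100]
    - [[-2.2,-2.01,0],[0,0,0],100]
    - [[-3.0,-2.74,0],[0,0,0],100]
    - [[-3.8,-3.47,0],[0,0,0],100]
    - [[-4.6,-4.2,0],[0,0,0],100]
    - [[-5.4,-4.93,0],[0,0,0],100]
    - [[-6.2,-5.66,0],[0,0,0],100]
    - [[-7.0,-6.4,0],[0,0,0],100]
    - [[-7.52,-6.87,0],[0,0,0],100]

```text
time_s: 3.15
eef_pos: [0.48, 0.0212, 0.2397]
eef_rot: [0.001, 0.149, 0.989, 0.0]
wrist_force: [0.1, 0.5, 0.3]
opening: 0.999
```

Call:
move_arm:
  motion:
    - [[0,0,0.4],[0,0,0],100]
    - [[0,0,0.8],[0,0,0],100]
    - [[0,0,1.2],[0,0,0],100]
    - [[0,0,1.6],[0,0,0],100]
    - [[0,0,1.9],[0,0,0],100]
    - [[0,0,2.1],[0,0,0],100]
    - [[0,0,2.15],[0,0,0],100]
    - [[0,0,2.15],[0,0,0],100]

```text
time_s: 4.15
eef_pos: [0.4794, 0.0232, 0.1107]
eef_rot: [0.0, 0.148, 0.989, -0.0]
wrist_force: [0.0, -0.2, 0.6]
opening: 1.003
```

```bash
python3 mv.py; python3 - <<'E'
from h import *
a=viewer.camera("top")[150:290,170:340]; b=viewer.camera("scene")[90:230,190:360]
cv2.imwrite("pics/g1.png",cv2.resize(np.hstack([a,b]),(780,321),interpolation=cv2.INTER_CUBIC))
E
```

```text
4.15 [0.4794 0.0232 0.1107] [ 0.02 -0.23  0.58] 1.003
```

View pics/g1.png

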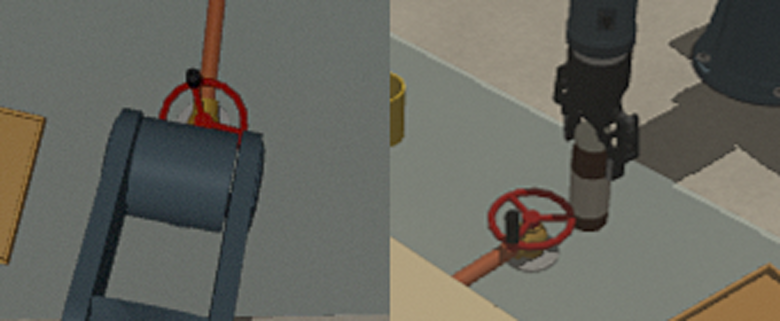

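The fingers straddle the jar (scene crop, 590,155), which is still upright. Next I close the gripper.

Call:
move_arm:
  motion:
    - [[0,0,0],[0,0,0],70]
    - [[0,0,0],[0,0,0],60]
    - [[0,0,0],[0,0,0],50]
    - [[0,0,0],[0,0,0],40]
    - [[0,0,0],[0,0,0],20]
    - [[0,0,0],[0,0,0],20]
    - [[0,0,0],[0,0,0],20]
    - [[0,0,0],[0,0,0],20]

```text
time_s: 5.25
eef_pos: [0.48, 0.023, 0.1111]
eef_rot: [0.001, 0.148, 0.989, -0.0]
wrist_force: [-0.3, -0.8, 5.9]
opening: 0.586
```

Call:
move_arm:
  motion:
    - [[0,0,-0.1],[0,0,0],20]
    - [[0,0,-0.3],[0,0,0],20]
    - [[0,0,-0.6],[0,0,0],20]
    - [[0,0,-0.9],[0,0,0],20]
    - [[0,0,-1.1],[0,0,0],20]
    - [[0,0,-1.2],[0,0,0],20]
    - [[0,0,-1.2],[0,0,0],20]

```text
time_s: 6.12
eef_pos: [0.4791, 0.0233, 0.1824]
eef_rot: [0.0, 0.148, 0.989, 0.0]
wrist_force: [0.2, -0.2, -3.6]
opening: 0.587
```

```bash
python3 mv.py .516 .301 .183
```

```text
6.125 [0.4791 0.0233 0.1824] [ 0.18 -0.16 -3.63] 0.587
[0.516, 0.301, 0.183] [ 0.77   4.605 -0.01 ]
```

Call:
move_arm:
  motion:
    - [[0.04,0.2,0],[0,0,0],20]
    - [[0.12,0.7,0],[0,0,0],20]
    - [[0.22,1.3,0],[0,0,0],20]
    - [[0.32,1.9,0],[0,0,0],20]
    - [[0.42,2.5,0],[0,0,0],20]
    - [[0.52,3.1,0],[0,0,0],20]
    - [[0.62,3.7,0],[0,0,0],20]
    - [[0.7,4.2,0],[0,0,0],20]
    - [[0.75,4.5,0],[0,0,0],20]
    - [[0.77,4.6,0],[0,0,0],20]

```text
time_s: 7.38
eef_pos: [0.5154, 0.3016, 0.1816]
eef_rot: [-0.001, 0.148, 0.989, -0.0]
wrist_force: [-0.6, -0.7, -3.7]
opening: 0.587
```

```bash
python3 mv.py .516 .301 .118; python3 - <<'E'
from h import *
a=viewer.camera("top")[130:300,90:290]; b=viewer.camera("scene")[130:300,260:460]
cv2.imwrite("pics/g2.png",cv2.resize(np.hstack([a,b]),(800,340),interpolation=cv2.INTER_CUBIC))
E
```

```text
7.375 [0.5154 0.3016 0.1816] [-0.57 -0.69 -3.67] 0.587
[0.516, 0.301, 0.118] [-0.014 -0.006  1.06 ]
```

View pics/g2.png

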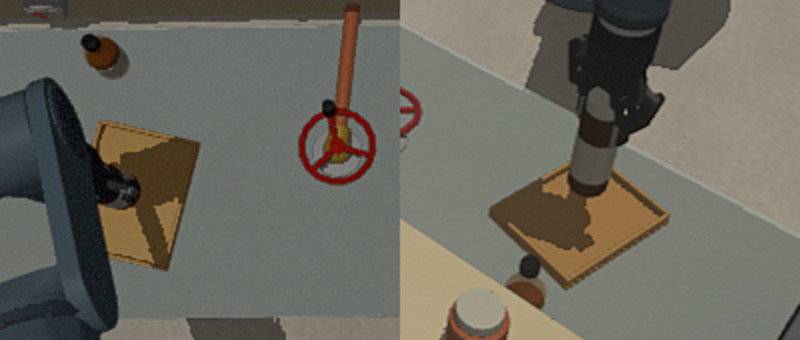

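The jar hangs upright over the middle of the tray (scene crop, base at about 588,190). Next I lower it gently.

Call:
move_arm:
  motion:
    - [[0,0,0.2],[0,0,0],20]
    - [[0,0,0.45],[0,0,0],20]
    - [[0,0,0.7],[0,0,0],20]
    - [[0,0,0.9],[0,0,0],20]
    - [[0,0,1.0],[0,0,0],20]
    - [[0,0,1.04],[0,0,0],20]
    - [[0,0,1.06],[0,0,0],20]
    - [[0,0,1.06],[0,0,0],20]

```text
time_s: 8.48
eef_pos: [0.5162, 0.3008, 0.1191]
eef_rot: [0.0, 0.148, 0.989, 0.0]
wrist_force: [-0.1, 0.3, -4.0]
opening: 0.584
```

Call:
move_arm:
  motion:
    - [[0,0,0.02],[0,0,0],20]
    - [[0,0,0.03],[0,0,0],20]
    - [[0,0,0.03],[0,0,0],20]

```text
time_s: 8.85
eef_pos: [0.5161, 0.3007, 0.1172]
eef_rot: [0.0, 0.148, 0.989, 0.0]
wrist_force: [-0.5, -0.1, -3.0]
opening: 0.59
```

Call:
move_arm:
  motion:
    - [[0,0,0.015],[0,0,0],20]
    - [[0,0,0.03],[0,0,0],20]
    - [[0,0,0.03],[0,0,0],20]

```text
time_s: 9.22
eef_pos: [0.5166, 0.3007, 0.1171]
eef_rot: [0.001, 0.148, 0.989, 0.0]
wrist_force: [-4.2, -3.0, 9.8]
opening: 0.585
```

Contact is at the expected height, so I open the gripper slowly and then retreat upward.

Call:
move_arm:
  motion:
    - [[0,0,-0.02],[0,0,0],20]
    - [[0,0,-0.02],[0,0,0],60]
    - [[0,0,-0.02],[0,0,0],64]
    - [[0,0,-0.02],[0,0,0],70]
    - [[0,0,-0.02],[0,0,0],80]
    - [[0,0,-0.02],[0,0,0],100]
    - [[0,0,-0.02],[0,0,0],100]
    - [[0,0,-0.02],[0,0,0],100]

```text
time_s: 10.22
eef_pos: [0.5159, 0.3007, 0.1163]
eef_rot: [-0.0, 0.148, 0.989, 0.0]
wrist_force: [-0.8, 0.2, -0.3]
opening: 0.998
```

Call:
move_arm:
  motion:
    - [[0,0,-0.1],[0,0,0],100]
    - [[0,0,-0.4],[0,0,0],100]
    - [[0,0,-0.8],[0,0,0],100]
    - [[0,0,-1.3],[0,0,0],100]
    - [[0,0,-1.7],[0,0,0],100]
    - [[0,0,-2.0],[0,0,0],100]
    - [[0,0,-2.0],[0,0,0],100]

```text
time_s: 11.1
eef_pos: [0.5169, 0.3011, 0.2387]
eef_rot: [0.002, 0.148, 0.989, 0.001]
wrist_force: [-0.3, 0.0, -0.2]
opening: 1.006
```

```bash
python3 mv.py .624 .017 .239 .624 .017 .092
```

```text
11.1 [0.5169 0.3011 0.2387] [-0.28  0.05 -0.17] 1.006
[0.624, 0.017, 0.239] [-3.095 -4.003 -0.005]
[0.624, 0.017, 0.092] [-3.087 -4.009  2.445]
```

Call:
move_arm:
  motion:
    - [[-0.3,-0.4,0],[0,0,0],100]
    - [[-0.8,-1.0,0],[0,0,0],100]
    - [[-1.3,-1.7,0],[0,0,0],100]
    - [[-1.8,-2.4,0],[0,0,0],100]
    - [[-2.3,-3.0,0],[0,0,0],100]
    - [[-2.7,-3.5,0],[0,0,0],100]
    - [[-3.0,-3.9,0],[0,0,0],100]
    - [[-3.09,-4.0,0],[0,0,0],100]
    - [[-3.09,-4.0,0],[0,0,0],100]

```text
time_s: 12.22
eef_pos: [0.6223, 0.017, 0.2354]
eef_rot: [-0.001, 0.149, 0.989, 0.0]
wrist_force: [-0.1, 0.1, 1.0]
opening: 1.0
```

```bash
python3 mv.py .624 .017 .092; python3 - <<'E'
from h import *
a=viewer.camera("top")[130:300,90:290]; b=viewer.camera("scene")[110:280,210:410]
cv2.imwrite("pics/g3.png",cv2.resize(np.hstack([a,b]),(800,340),interpolation=cv2.INTER_CUBIC))
E
```

```text
12.225 [0.6223 0.017  0.2354] [-0.09  0.13  0.96] 1.0
[0.624, 0.017, 0.092] [-0.032  0.007  2.389]
```

View pics/g3.png

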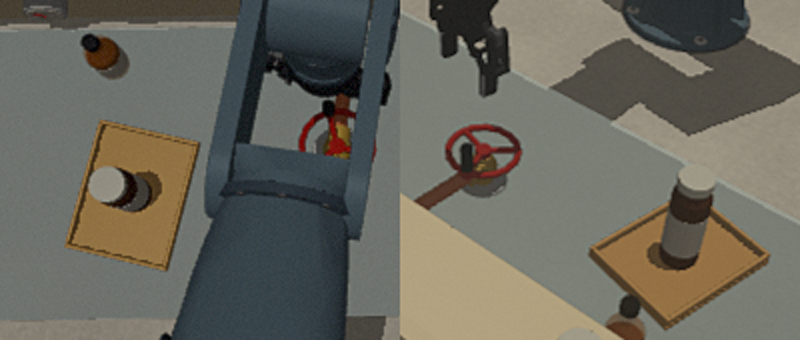

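The jar stands upright on the tray (scene crop, 688,215), and the cup, tin and bottle were not touched. Next I descend onto the handle.

Call:
move_arm:
  motion:
    - [[0,0,0.4],[0,0,0],100]
    - [[0,0,0.9],[0,0,0],100]
    - [[0,0,1.4],[0,0,0],100]
    - [[0,0,1.9],[0,0,0],100]
    - [[0,0,2.2],[0,0,0],100]
    - [[0,0,2.4],[0,0,0],100]
    - [[0,0,2.44],[0,0,0],100]
    - [[0,0,2.44],[0,0,0],100]

```text
time_s: 13.32
eef_pos: [0.6233, 0.0168, 0.0907]
eef_rot: [0.001, 0.148, 0.989, -0.0]
wrist_force: [-0.4, 0.3, -0.2]
opening: 0.998
```

```bash
python3 mv.py .624 .017 .092; python3 - <<'E'
from h import *
a=viewer.camera("top")[150:230,210:310]; b=viewer.camera("scene")[140:220,200:300]
cv2.imwrite("pics/g4.png",cv2.resize(np.hstack([a,b]),(800,320),interpolation=cv2.INTER_CUBIC))
E
```

```text
13.325 [0.6233 0.0168 0.0907] [-0.35  0.33 -0.17] 0.998
[0.624, 0.017, 0.092] [-0.01   0.006 -0.022]
```

View pics/g4.png

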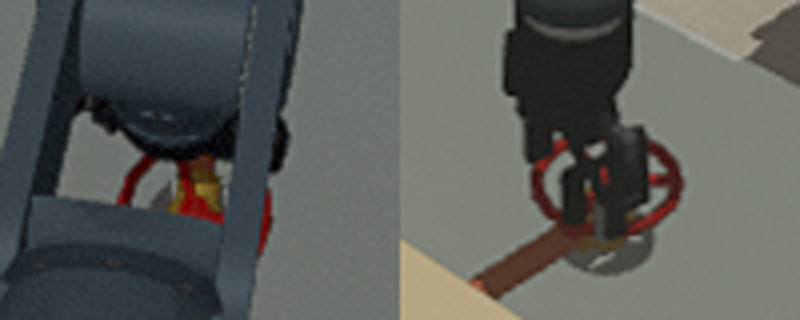

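The handle (575,195 in the scene crop) is between the fingers. Closing.

Call:
move_arm:
  motion:
    - [[0,0,0],[0,0,0],80]
    - [[0,0,0],[0,0,0],60]
    - [[0,0,0],[0,0,0],40]
    - [[0,0,0],[0,0,0],30]
    - [[0,0,0],[0,0,0],20]
    - [[0,0,0],[0,0,0],10]
    - [[0,0,0],[0,0,0],0]
    - [[0,0,0],[0,0,0],0]
    - [[0,0,0],[0,0,0],0]
    - [[0,0,0],[0,0,0],0]

```text
time_s: 14.68
eef_pos: [0.6229, 0.017, 0.0901]
eef_rot: [0.0, 0.148, 0.989, 0.0]
wrist_force: [0.3, 2.6, 2.7]
opening: 0.192
```

```bash
cat > circ.py <<'E'
# rows along the circle: args cx cy a0_deg step n [r]  (a0 = angle of commanded pose)
import sys,numpy as np
from scipy.spatial.transform import Rotation as Ro
from bench import monitor
a0,st,n=map(float,sys.argv[1:4]); r=.05
o=monitor.get_obs(); print(o["time_s"],o["eef_pos"].round(4),o["wrist_force"].round(1),round(o["opening"],3))
R=np.array([[-.956,.2934],[.2934,.956]]).T
a=np.radians(a0+st*np.arange(0,n+1)); p=r*np.c_[np.cos(a),np.sin(a)]
print(((p[1:]-p[0])@R.T/.06).round(2).tolist())
E
python3 mv.py; python3 circ.py 12.5 -20 9; python3 -c "
import numpy as np; from bench import monitor; d=monitor.get_obs()['eef_pos'][:2]-[.5745,.006]; print(np.hypot(*d),np.degrees(np.arctan2(d[1],d[0])))"
```

```text
14.675 [0.6229 0.017  0.0901] [0.28 2.56 2.75] 0.192
14.675 [0.6229 0.017  0.0901] [0.3 2.6 2.7] 0.192
[[-0.1, -0.27], [-0.09, -0.56], [0.01, -0.83], [0.19, -1.05], [0.45, -1.2], [0.73, -1.24], [1.02, -1.19], [1.27, -1.05], [1.45, -0.82]]
0.04961147234675375 12.801728403339668
```

Gripped, with an opening of 16–18 mm. Now I crank clockwise, which decreases the angle. I expect the stop after about 198°.

Call:
move_arm:
  motion:
    - [[-0.06,-0.13,0],[0,0,0],0]
    - [[-0.1,-0.27,0],[0,0,0],0]
    - [[-0.11,-0.42,0],[0,0,0],0]
    - [[-0.09,-0.56,0],[0,0,0],0]
    - [[0.01,-0.83,0],[0,0,0],0]
    - [[0.19,-1.05,0],[0,0,0],0]
    - [[0.45,-1.2,0],[0,0,0],0]
    - [[0.45,-1.2,0],[0,0,0],0]

```text
time_s: 15.68
eef_pos: [0.5742, -0.0434, 0.09]
eef_rot: [-0.001, 0.149, 0.989, 0.001]
wrist_force: [-3.8, 8.7, 7.2]
opening: 0.192
```

```bash
python3 circ.py -87.5 -20 5;python3 circ.py -87.5 -10 10
```

```text
15.675 [ 0.5742 -0.0434  0.09  ] [-3.8  8.7  7.2] 0.192
[[0.29, -0.05], [0.57, 0.0], [0.82, 0.15], [1.0, 0.37], [1.1, 0.65]]
15.675 [ 0.5742 -0.0434  0.09  ] [-3.8  8.7  7.2] 0.192
[[0.14, -0.04], [0.29, -0.05], [0.43, -0.03], [0.57, 0.0], [0.7, 0.07], [0.82, 0.15], [0.92, 0.25], [1.0, 0.37], [1.06, 0.51], [1.1, 0.65]]
```

Call:
move_arm:
  motion:
    - [[0.14,-0.04,0],[0,0,0],0]
    - [[0.29,-0.05,0],[0,0,0],0]
    - [[0.43,-0.03,0],[0,0,0],0]
    - [[0.57,0.0,0],[0,0,0],0]
    - [[0.7,0.07,0],[0,0,0],0]
    - [[0.82,0.15,0],[0,0,0],0]
    - [[0.92,0.25,0],[0,0,0],0]
    - [[1.0,0.37,0],[0,0,0],0]
    - [[1.0,0.37,0],[0,0,0],0]

```text
time_s: 16.8
eef_pos: [0.5254, -0.0056, 0.0901]
eef_rot: [0.001, 0.148, 0.989, -0.0]
wrist_force: [4.8, 0.5, 0.0]
opening: 0.195
```

```bash
python3 circ.py -167.5 -5 8
```

```text
16.8 [ 0.5254 -0.0056  0.0901] [4.8 0.5 0. ] 0.195
[[0.03, 0.06], [0.06, 0.13], [0.08, 0.2], [0.1, 0.27], [0.11, 0.34], [0.11, 0.42], [0.1, 0.49], [0.09, 0.56]]
```

Call:
move_arm:
  motion:
    - [[0.03,0.06,0],[0,0,0],0]
    - [[0.06,0.13,0],[0,0,0],0]
    - [[0.08,0.2,0],[0,0,0],0]
    - [[0.08,0.2,0],[0,0,0],0]

```text
time_s: 17.3
eef_pos: [0.5239, 0.0081, 0.09]
eef_rot: [-0.0, 0.148, 0.989, 0.0]
wrist_force: [2.5, 0.1, 3.2]
opening: 0.192
```

```bash
python3 circ.py -182.5 -2 6
```

```text
17.3 [0.5239 0.0081 0.09  ] [2.5 0.1 3.2] 0.192
[[0.01, 0.03], [0.01, 0.06], [0.02, 0.09], [0.02, 0.11], [0.02, 0.14], [0.03, 0.17]]
```

Call:
move_arm:
  motion:
    - [[0.01,0.03,0],[0,0,0],0]
    - [[0.01,0.06,0],[0,0,0],0]
    - [[0.01,0.06,0],[0,0,0],0]

```text
time_s: 17.68
eef_pos: [0.5241, 0.0114, 0.09]
eef_rot: [-0.0, 0.148, 0.989, 0.0]
wrist_force: [0.5, -2.0, 6.3]
opening: 0.195
```

Call:
move_arm:
  motion:
    - [[0.005,0.03,0],[0,0,0],0]
    - [[0.01,0.06,0],[0,0,0],0]
    - [[0.01,0.06,0],[0,0,0],0]

```text
time_s: 18.05
eef_pos: [0.5243, 0.013, 0.09]
eef_rot: [-0.001, 0.148, 0.989, -0.002]
wrist_force: [-2.2, -10.2, 5.9]
opening: 0.195
```

Call:
move_arm:
  motion:
    - [[0.005,0.03,0],[0,0,0],0]
    - [[0.01,0.05,0],[0,0,0],0]
    - [[0.01,0.05,0],[0,0,0],0]

```text
time_s: 18.42
eef_pos: [0.5244, 0.0133, 0.09]
eef_rot: [-0.001, 0.148, 0.989, -0.004]
wrist_force: [-5.3, -23.1, 5.6]
opening: 0.19
```

```bash
python3 mv.py
```

```text
18.425 [0.5244 0.0133 0.09  ] [ -5.33 -23.14   5.65] 0.19
```

The stop is solid: 23 N with no further motion at y≈0.0128. The readings fit a circle centred at (0.574, 0.0066) with r=50 mm and the stop at 172.9°, which agrees with the pipe direction. Now I plan the back-off in four half turns.

```bash
python3 - <<'E'
import numpy as np
R=np.array([[-.956,.2934],[.2934,.956]]).T
c=np.array([.574,.0066]); P=lambda d:c+.05*np.c_[np.cos(np.radians(d)),np.sin(np.radians(d))]
d=172.9+18*np.arange(1,11)
print(((P(d)-[.5263,.0185])@R.T/.06).round(2).tolist())
print(((P(d+180)-P(np.array([352.9])))@R.T/.06).round(2).tolist())
print(((P(d)-P(np.array([172.9])))@R.T/.06).round(2).tolist(),P(d)[-1])
E
```

```text
[[-0.08, -0.35], [-0.24, -0.56], [-0.45, -0.71], [-0.7, -0.78], [-0.96, -0.78], [-1.21, -0.69], [-1.42, -0.54], [-1.57, -0.32], [-1.64, -0.07], [-1.64, 0.19]]
[[0.08, 0.25], [0.24, 0.45], [0.45, 0.6], [0.7, 0.68], [0.96, 0.68], [1.21, 0.59], [1.42, 0.44], [1.57, 0.22], [1.65, -0.03], [1.64, -0.29]]
[[-0.08, -0.25], [-0.24, -0.45], [-0.45, -0.6], [-0.7, -0.68], [-0.96, -0.68], [-1.21, -0.59], [-1.42, -0.44], [-1.57, -0.22], [-1.65, 0.03], [-1.64, 0.29]] [6.23616597e-01 4.19926163e-04]
```

Call:
move_arm:
  motion:
    - [[-0.08,-0.35,0],[0,0,0],0]
    - [[-0.24,-0.56,0],[0,0,0],0]
    - [[-0.45,-0.71,0],[0,0,0],0]
    - [[-0.7,-0.78,0],[0,0,0],0]
    - [[-0.96,-0.78,0],[0,0,0],0]
    - [[-1.21,-0.69,0],[0,0,0],0]
    - [[-1.42,-0.54,0],[0,0,0],0]
    - [[-1.57,-0.32,0],[0,0,0],0]
    - [[-1.64,-0.07,0],[0,0,0],0]
    - [[-1.64,0.19,0],[0,0,0],0]

```text
time_s: 19.68
eef_pos: [0.6234, -0.0003, 0.09]
eef_rot: [0.001, 0.149, 0.989, -0.0]
wrist_force: [0.5, -3.0, 5.8]
opening: 0.199
```

Tracking is good at half a turn.

Call:
move_arm:
  motion:
    - [[0.08,0.25,0],[0,0,0],0]
    - [[0.24,0.45,0],[0,0,0],0]
    - [[0.45,0.6,0],[0,0,0],0]
    - [[0.7,0.68,0],[0,0,0],0]
    - [[0.96,0.68,0],[0,0,0],0]
    - [[1.21,0.59,0],[0,0,0],0]
    - [[1.42,0.44,0],[0,0,0],0]
    - [[1.57,0.22,0],[0,0,0],0]
    - [[1.65,-0.03,0],[0,0,0],0]
    - [[1.64,-0.29,0],[0,0,0],0]

```text
time_s: 20.92
eef_pos: [0.524, 0.0125, 0.0901]
eef_rot: [0.002, 0.148, 0.989, 0.001]
wrist_force: [12.6, 1.0, -5.7]
opening: 0.194
```

Call:
move_arm:
  motion:
    - [[-0.08,-0.25,0],[0,0,0],0]
    - [[-0.24,-0.45,0],[0,0,0],0]
    - [[-0.45,-0.6,0],[0,0,0],0]
    - [[-0.7,-0.68,0],[0,0,0],0]
    - [[-0.96,-0.68,0],[0,0,0],0]
    - [[-1.21,-0.59,0],[0,0,0],0]
    - [[-1.42,-0.44,0],[0,0,0],0]
    - [[-1.57,-0.22,0],[0,0,0],0]
    - [[-1.65,0.03,0],[0,0,0],0]
    - [[-1.64,0.29,0],[0,0,0],0]

```text
time_s: 22.18
eef_pos: [0.6233, -0.0004, 0.0901]
eef_rot: [0.001, 0.149, 0.989, -0.0]
wrist_force: [3.3, -3.9, 2.8]
opening: 0.195
```

Call:
move_arm:
  motion:
    - [[0.08,0.25,0],[0,0,0],0]
    - [[0.24,0.45,0],[0,0,0],0]
    - [[0.45,0.6,0],[0,0,0],0]
    - [[0.7,0.68,0],[0,0,0],0]
    - [[0.96,0.68,0],[0,0,0],0]
    - [[1.21,0.59,0],[0,0,0],0]
    - [[1.42,0.44,0],[0,0,0],0]
    - [[1.57,0.22,0],[0,0,0],0]
    - [[1.65,-0.03,0],[0,0,0],0]
    - [[1.64,-0.29,0],[0,0,0],0]

```text
time_s: 23.42
eef_pos: [0.5239, 0.0125, 0.0901]
eef_rot: [0.002, 0.148, 0.989, 0.001]
wrist_force: [13.6, 2.3, -5.8]
opening: 0.196
```

Call:
move_arm:
  motion:
    - [[0,0,0],[0,0,0],0]
    - [[0,0,0],[0,0,0],0]
    - [[0,0,0],[0,0,0],0]

```text
time_s: 23.8
eef_pos: [0.524, 0.0119, 0.0901]
eef_rot: [0.001, 0.149, 0.989, -0.0]
wrist_force: [7.8, -2.5, -0.3]
opening: 0.193
```

```bash
python3 mv.py .5243 .0128 .09; python3 - <<'E'
from h import *
a=viewer.camera("top")[130:270,100:300]; b=viewer.camera("scene")[110:250,200:400]
cv2.imwrite("pics/g5.png",cv2.resize(np.hstack([a,b]),(800,280),interpolation=cv2.INTER_CUBIC))
for i in range(4): viewer.camera("top"); o=monitor.get_obs(); print(o["eef_pos"].round(4),o["wrist_force"].round(1))
E
```

```text
23.8 [0.524  0.0119 0.0901] [ 7.78 -2.47 -0.34] 0.193
[0.5243, 0.0128, 0.09] [-0.     0.016  0.001]
[0.524  0.0119 0.0901] [ 7.9 -2.4 -0.4]
[0.524  0.0119 0.0901] [ 8.  -2.5 -0.7]
[0.524  0.0119 0.0901] [ 8.2 -3.4 -1.2]
[0.524  0.0119 0.0901] [ 7.6 -2.9 -1.2]
```

View pics/g5.png

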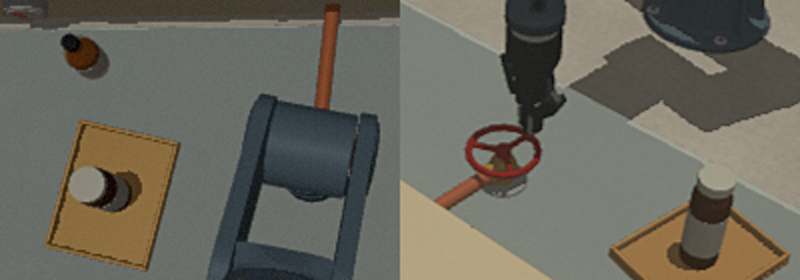

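The handle is back at the stop position after two turns, about 1° past it. One small nudge to correct that.

Call:
move_arm:
  motion:
    - [[0,0.015,0],[0,0,0],0]
    - [[0,0.025,0],[0,0,0],0]
    - [[0,0.025,0],[0,0,0],0]
    - [[0,0.025,0],[0,0,0],0]

```text
time_s: 24.6
eef_pos: [0.5242, 0.0135, 0.0901]
eef_rot: [0.001, 0.148, 0.989, -0.0]
wrist_force: [6.1, -2.6, 0.2]
opening: 0.194
```

Call:
move_arm:
  motion:
    - [[0,-0.01,0],[0,0,0],0]
    - [[0,-0.01,0],[0,0,0],0]
    - [[0,-0.01,0],[0,0,0],0]

```text
time_s: 24.98
eef_pos: [0.5242, 0.0134, 0.0901]
eef_rot: [0.001, 0.148, 0.989, 0.0]
wrist_force: [8.3, -0.7, -0.8]
opening: 0.193
```

```bash
python3 - <<'E'
from h import *
from bench import workorder
im=viewer.camera("top")
for n in("cup","tin","bottle"): print(n,[(round(d["score"],2),round(d["centre"][0]*512),round(d["centre"][1]*384)) for d in spotter.search_frame("top",n)[:2]])
o=monitor.get_obs(); print(o["time_s"],o["eef_pos"].round(4),o["wrist_force"].round(1),o["opening"])
print(workorder.hand_in())
E
```

```text
cup [(0.66, 372, 218)]
tin [(0.96, 378, 162)]
bottle [(0.87, 141, 160)]
25.175 [0.5242 0.0134 0.0901] [ 7.7 -0.8  0.5] 0.1955861222702211
the job is handed in; nothing more can be done
None
```

The job is handed in at about 25 s on the robot's clock, well inside the 72 s limit; the hand-in reports no verdict.

- **Jar:** I moved it upright onto the bamboo tray. The last picture shows it standing near the middle of the tray.
- **Valve:** I cranked it clockwise to its stop. A further push met 23 N with almost no movement, at handle position y≈0.0128 m. I then backed it off two full turns anticlockwise.
- **Final position:** The gripper is closed on the handle (opening about 16 mm) with under 10 N at the wrist. The handle sits within about 0.6 mm, or 0.7°, of exactly two turns. It first settled about 1° past, and a correcting nudge left it about 0.7° short. A smaller nudge back barely moved it, so I left it there.
- **Other objects:** The cup, tin and bottle were found again within 1–4 pixels of their first detections. I did not touch them, and take the differences as detection noise. The networks' first jar and tin outlines were wrong, so I took the jar's position from the picture instead. I never measured the tin's position.

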